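# Pressurise a hand-pumped laboratory filter

## Robot

A 6-joint arm with a two-finger parallel gripper is mounted at the origin on the work surface. World frame = base frame: x ahead of the robot, y to its left, z up, the work surface at z = 0. Lengths are in m, angles in degrees, forces in N, time in s.
With the tool pointing down it reaches from about 0.225 to 0.725 m from the base axis. Payload 3.1 kg.
Tool frame: the origin (TCP) lies between the finger pads; the fingertips stand 22 mm ahead of it and the grasp point (between the pads) lies 3 mm ahead of it; z points along the fingers, y is the direction in which the jaws open and shut (so a half turn about z gives the same grasp; the last joint's range is limited). The gripper opens to 85 mm and grips with 20 to 120 N. Pads are 22 mm wide; open, the fingers measure 114 mm over their backs; the gripper's body (76 mm by 85 mm) begins 54 mm behind the grasp point. The pads swing forward as they close: fully open they stand 13 mm farther back than shut.
Start: joints at [68.079, 2.75, 5.684, 92.934, 0, 82.678], TCP at [0.132, 0.508, 0.253] pointing down, gripper open.
Joint ranges: [-166.93, 166.93], [-56.73, 111.36], [-69.38, 81.34], [-121.58, 131.49], [-85.45, 84.26], [-180, 180]. Speed limits (degrees/s): [159.86, 159.86, 180, 180, 180, 180].

## Interface

Orientations are given as a 3x3 rotation matrix whose columns are the frame's x, y, z axes.
In Python, from cell import bot gives the robot as it stands.
- The arm moves only by the tool play_rows, never from a script. Its argument "motion" is a list of rows, each a list of 4 numbers: the shift along the tool's x, y, z in m, then the turn about the tool's z in degrees. A call has exactly 10 rows; each row is the pose to reach, as a shift and turn from the pose commanded when the call began, along the tool's axes at that moment; what a row does not reach only later rows make up. A row lasts 1/8 s, in which the tool goes at most 62.5 mm and 10.7 degrees, less where a joint would pass 70% of its speed; a pose out of reach is approached as far as the arm can. A call with a gripper value outside its range is refused whole. "fingers" is the finger opening in m, from 0 to 0.0854, set as the call begins (left out, the last holds). The fingers move at their own pace and stop on an object; "force" is the grip in N (left out, the last holds). Time passes only in rows, so rows that repeat a pose let the fingers close, or fill a call up. It gives the time, the measured TCP pose, the force and the opening at its end, in the units of the state.
- bot.get_obs(): the state, without advancing time (a new reading comes with each control period).
- bot.capture(name): name is "scene" or "side" or "wrist"; returns a dict with "pixels" (384x512x3 uint8, blue, green, red), "mtx" (3x3 intrinsics, pixels), "R" (3x3) and "t" (3): a world point X has camera coordinates R X + t; the wrist camera has in their place "hand_eye" (4x4, takes a point from camera to tool coordinates, whose origin is the TCP and whose axes are the flange's). Camera axes: x right, y down, z forward; pixel columns grow to the right and rows downward; lengths in m; the calibration is good to about 2 mm. A picture is of the moment at which its call begins: read the wrist's pose just before it. There is no depth.
- bot.close_job(): hands the job in, once; it reports no verdict.
Trained networks look in a picture, given as the dict that the camera call returned (one of the last four; its "shot" number tells which), for a name from the list of things; names that differ only in an ending like _2 or _b are one class to them, and where a whole thing is asked for, a point or a joint stands for the part that bears it (a point fixed in the world has none). Each returns a list of dicts, best first, with "conf" (0 to 1); they miss things now and then, are a little off and sometimes report something else, mostly with a low value. They report only what shows in the picture. A call takes as long as a camera call.
- bot.search_frame(picture, thing): "rect" ([left, top, right, bottom] in pixels, round what is visible of it).
- bot.trace(picture, thing): "mask" (384x512 bool, what is visible of it) and "rect" ([left, top, right, bottom] in pixels, round what is visible of it).
- bot.place_of(picture, thing): "xy" ([column, row] in pixels: a listed point, or the origin of a listed thing).
The state is a dict: "t": time; "joint_positions": joint angles; "dq": joint speeds; "joint_torque": joint torques, N m; "position": TCP position; "orientation": TCP orientation; "wrist_force": force on the tool from outside, world axes, zero at the start; "torque": the same for the moment, N m; "gripper_width": finger opening in m.
Only numpy, scipy, OpenCV 4.12 (cv2) and the standard library are available. Lean on these libraries where they do the work, as an engineer would, in place of code of your own. Each camera call takes 0.05 s, during which the arm holds its last target.

## Task

Put the hand-pumped pressure filter under pressure: gently push the red vent lever on top of the filter holder round to its closed stop, then press the blue pump knob down and let it spring back, again and again, until the indicator pin stands fully out with its whole green band showing. Raise the pin by pumping only, without touching it. Leave the glassware, bottles and other loose things where they stand, and finish with the knob let go and back up.

Things in the scene. Friction and masses are not known exactly. Their poses are not given: they have to be found in the camera images.
- filter_unit: the hand-pumped pressure filter on its white base plate, 150 x 290 x 14 mm, screwed to the bench. Origin: centre of the plate's underside; x away from its front edge, y along its length. In this frame: pump at (0, -90) mm, indicator block 44 x 36 mm at (0, -15), steel filter holder (lid 92 mm across, 160 mm high) at (0, 78)
- plunger (a joint): travel of the pump plunger in m: 0 = fully up, where its return spring lifts it when let go; 0.025 = fully down on its stop. About 4 N starts it, about 15 N holds it fully down
- knob_top (a point): centre of the top of the blue mushroom knob (76 mm across, 26 mm high, nearly flat over the middle 60 mm); moves with the plunger: 188 mm above the bench when up, 163 mm when down. Nothing else within 100 mm of its axis is higher than 150 mm
- vent (a joint): angle of the vent tap in rad: 0 = closed, at its stop, lever along the unit's +y, away from the pump; 1.571 = fully open, lever towards the unit's front (-x). It starts open, at 0.95 or more. Closing is clockwise seen from above. About 1.5 N at the lever's end turns it; it stays where left. While it is open the pump builds no pressure and the pin does not rise
- vent_hinge (a point): point on the vertical turning axis of the vent lever, on top of the filter holder, at the middle of the lever's height (183 mm above the bench)
- vent_tip (a point): middle of the free end of the red vent lever, 60 mm from its axis. The lever is a level bar 12 mm wide and 12 mm high (177 to 189 mm above the bench), from 4 to 60 mm out; the lid's top below it is 160 mm above the bench
- vent_lever: the red vent lever itself; origin on its turning axis, y along the lever
- pin (a joint): how far the indicator pin has risen, in m: 0 = in, 0.024 = fully out on its stop. It starts at 0 to 4 mm. With the vent closed a full downstroke of the plunger raises it by about 3 mm, a shorter one by less in proportion; it stays up while the plunger returns. Once it is fully out a relief valve opens: more strokes do no harm
- pin_top (a point): top of the indicator pin, 75 mm from the pump's axis: 111 mm above the bench when in, 135 mm when fully out
- indicator: the indicator pin, 16 mm across, rising from a dark steel collar 26 mm across (top 107 mm above the bench): when in only 4 mm of its orange head shows; when fully out the 10 mm green band at its foot wholly shows below the orange
- beaker: small open glass beaker, 42 mm across, 44 mm high, standing on the base plate under the filter holder's outlet, between its three legs; loose, to be left where it stands. Origin: centre of its underside
- red_cap_bottle: white plastic dropper bottle with pointed red cap, 52 mm across, 147 mm high; loose, to be left where it stands. Origin: centre of its underside
- amber_bottle: brown glass reagent bottle with black cap, 68 mm across, 150 mm high; loose, to be left where it stands. Origin: centre of its underside
- sample_bottle: clear sample bottle with blue cap, 58 mm across, 128 mm high; loose, to be left where it stands. Origin: centre of its underside
- pipette_bulb: dark red rubber pipette bulb standing on its base, 54 mm across, 66 mm high; loose, to be left where it stands. Origin: centre of its underside
- petri_dish: closed glass dish, 90 mm across, 14 mm high; loose, to be left where it stands. Origin: centre of its underside
- tweezers: steel tweezers lying flat, 127 mm long, 8 mm high; loose, to be left where it stands. Origin: centre of its underside

How it is judged (in metres and radians):
On the way, in this order (a step that is already met when the one before it is completed fails the run):
1. the vent lever has been pushed to its closed stop (value of joint vent below 0.16 rad), for 0.2 s.
2. pumping has raised the indicator pin fully out (value of joint pin above 0.0215 m), for 0.2 s.
At the end, for the whole second after the job is handed in: The vent lever is closed (within 9 degrees of its stop), the indicator pin is fully out (at least 21.5 of its 24 mm), and the plunger is back up (within 3 mm), through the last second (value of joint vent below 0.16 rad and value of joint pin above 0.0215 m and value of joint plunger below 0.003 m); the robot touches nothing.
It fails at once if the indicator pin was touched by the robot (contact force between any of the fingers, the arm and indicator above 0.5 N).
It fails at once if the vent lever was clamped or forced with more than 40 N (contact force between any of the fingers, the arm and vent_lever above 40 N).
It fails at once if a loose thing was pushed, lifted or carried by more than 15 mm (distance of any of beaker, red_cap_bottle, amber_bottle, sample_bottle, pipette_bulb, petri_dish, tweezers from where it was at the start of the episode above 0.015 m).
It also fails if it takes over 54 s, if anything falls off the work surface, if the arm or the gripper's body presses on something with over 40 N, if the wrist force passes 120 N, or if a joint passes its speed limit or range.

## Working session

There is one attempt and no reset: what is moved stays moved. The work goes in short steps, Python scripts to look and compute and a tool call to move; the robot and the scene stay as the last step left them, time stands still between calls to the robot, and variables do not carry over. Pictures are saved under pics/ and viewed, and the job is handed in when it is done.

Besides the shell and the picture viewer there is one more tool, called after ">>>" as a command line: name --pt "numbers of a row" for each row, then --argument value for the rest. play_rows: Moves the arm, as the interface text tells. Its arguments: {"type":"object","properties":{"motion":{"type":"array"},"fingers":{"type":"number"},"force":{"type":"number"}},"required":["motion"]}

```bash
ls; mkdir -p pics
cat > h.py <<'E'
import numpy as np, cv2
from cell import bot
def cam(p,o=None):
    K=np.array(p['mtx'])
    if 'R' in p: return K,np.array(p['R']),np.array(p['t'])
    H=np.array(p['hand_eye']);R0=np.array(o['orientation']);T=np.eye(4);T[:3,:3]=R0;T[:3,3]=o['position']
    M=np.linalg.inv(T@H);return K,M[:3,:3],M[:3,3]
def ray(c,uv):
    K,R,t=c;d=R.T@np.linalg.solve(K,[uv[0],uv[1],1.]);return -R.T@t,d
def atz(c,uv,z):
    C,d=ray(c,uv);return C+d*(z-C[2])/d[2]
def tri(cs,uvs):
    A=np.zeros((3,3));b=np.zeros(3);
    for c,uv in zip(cs,uvs):
        C,d=ray(c,uv);d=d/np.linalg.norm(d);P=np.eye(3)-np.outer(d,d);A+=P;b+=P@C
    return np.linalg.solve(A,b)
def proj(c,X):
    K,R,t=c;x=K@(R@np.array(X)+t);return x[:2]/x[2]
E
python3 - <<'E'
from h import *
o=bot.get_obs();print({k:np.round(v,3).tolist() for k,v in o.items()})
for n in ['scene','side','wrist']:
    o=bot.get_obs();p=bot.capture(n);cv2.imwrite(f'pics/{n}0.png',p['pixels']);c=cam(p,o)
    print(n,'cam at',np.round(-c[1].T@c[2],3))
    for th,z in [('knob_top',.188),('vent_hinge',.183),('vent_tip',.183),('pin_top',.113),('filter_unit',0),('red_cap_bottle',0),('amber_bottle',0),('sample_bottle',0),('pipette_bulb',0),('petri_dish',0),('tweezers',0),('beaker',.014)]:
        r=bot.place_of(p,th)
        for q in r[:2]: print(th,round(q['conf'],2),np.round(q['xy'],1),np.round(atz(c,q['xy'],z),3))
E
```

```text
pics
{'t': 0.0, 'joint_positions': [68.078, 2.794, 5.59, 92.935, -0.001, 82.679], 'dq': [0.091, 0.038, -0.045, 0.007, 0.072, -0.042], 'joint_torque': [0.002, -33.878, 32.002, 0.02, 0.0, 0.0], 'position': [0.132, 0.508, 0.252], 'orientation': [[-0.968, 0.252, -0.001], [0.252, 0.968, -0.002], [0.0, -0.002, -1.0]], 'wrist_force': [0.309, 0.296, 0.236], 'torque': [-0.017, 0.028, -0.006], 'gripper_width': 0.085}
scene cam at [ 1.203 -0.184  1.071]
knob_top 0.71 [216.9 212.1] [ 0.618 -0.039  0.188]
vent_hinge 0.76 [277.4 170.2] [0.55  0.127 0.183]
vent_tip 0.73 [260.  153.3] [0.489 0.108 0.183]
pin_top 0.57 [247.  213.2] [0.595 0.038 0.113]
pin_top 0.49 [260.5 156.7] [0.444 0.128 0.113]
filter_unit 0.86 [248.5 235.2] [0.587 0.046 0.   ]
red_cap_bottle 0.92 [249.8 308.2] [ 0.77  -0.017  0.   ]
red_cap_bottle 0.65 [245.4 211.2] [0.516 0.063 0.   ]
amber_bottle 0.55 [170.1 289.4] [ 0.664 -0.176  0.   ]
sample_bottle 0.84 [320.4 183.6] [0.498 0.284 0.   ]
pipette_bulb 0.69 [139.3 249.6] [ 0.536 -0.22   0.   ]
petri_dish 0.71 [238.2 171.3] [0.384 0.088 0.   ]
tweezers 0.52 [214.7 200.7] [ 0.457 -0.002  0.   ]
tweezers 0.29 [139.9 246.1] [ 0.527 -0.217  0.   ]
beaker 0.51 [269.4 210.1] [0.542 0.118 0.014]
side cam at [ 0.306 -0.745  0.645]
knob_top 0.71 [297.7 191.4] [ 0.617 -0.048  0.188]
vent_hinge 0.68 [255.  167.3] [0.554 0.104 0.183]
vent_hinge 0.29 [286.1 308.3] [ 0.473 -0.37   0.183]
vent_tip 0.53 [232.4 168.9] [0.493 0.109 0.183]
pin_top 0.43 [274.  201.2] [0.588 0.034 0.113]
filter_unit 0.75 [270.3 232.5] [0.587 0.047 0.   ]
amber_bottle 0.84 [327.1 283.7] [ 0.659 -0.175  0.   ]
sample_bottle 0.74 [201.  229.9] [0.399 0.105 0.   ]
sample_bottle 0.62 [227.4 196.1] [0.509 0.265 0.   ]
pipette_bulb 0.7 [285.4 307. ] [ 0.538 -0.217  0.   ]
petri_dish 0.62 [204.3 232.8] [0.406 0.09  0.   ]
tweezers 0.45 [230.2 251.1] [ 0.46  -0.004  0.   ]
beaker 0.54 [255.9 216.4] [0.563 0.113 0.014]
wrist cam at [0.055 0.528 0.374]
```

Run:
```python
from h import *
a=[cv2.resize(cv2.imread(f'pics/{n}0.png')[120:340,110:370],None,fx=3,fy=2.7,interpolation=cv2.INTER_CUBIC) for n in['scene','side']]
for n,i in zip(['scene','side'],a): cv2.imwrite(f'pics/{n}0z.png',i)
```

```text
(no output)
```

View pics/scene0z.png

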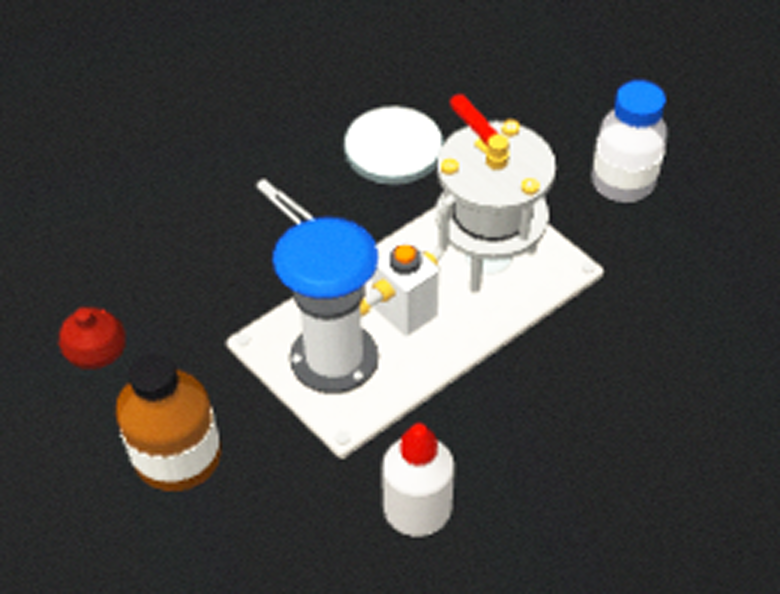

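View pics/side0z.png

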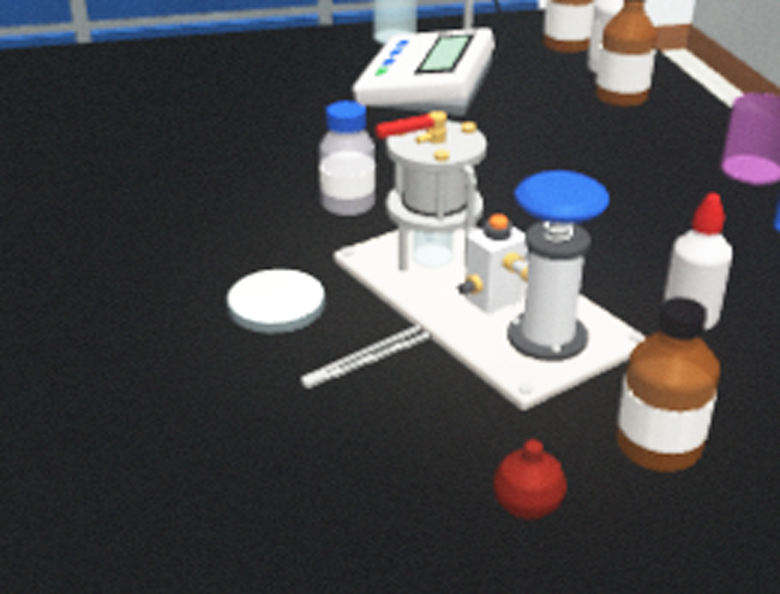

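Run:
```python
from h import *
from scipy.optimize import least_squares
S=cam(bot.capture('scene'));D=cam(bot.capture('side'))
obs=[(S,(-75,-145,14),(186,247)),(S,(75,-145,14),(224.3,289.6)),(S,(75,145,14),(311,220)),
(D,(-75,-145,14),(285,270)),(D,(-75,145,14),(221,214.4)),(D,(75,-145,14),(326.7,246)),
(S,(0,-90,188),(216.9,212.1)),(D,(0,-90,188),(297.7,191.4)),(S,(0,78,183),(277.4,170.2)),(D,(0,78,183),(255,167.3)),(S,(0,-15,113),(247,213.2)),(D,(0,-15,113),(274,201.2))]
def W(p,q):
    c,s=np.cos(p[2]),np.sin(p[2]);return np.array([p[0]+(c*q[0]-s*q[1])/1e3,p[1]+(s*q[0]+c*q[1])/1e3,q[2]/1e3])
f=lambda p:np.concatenate([proj(c,W(p,q))-np.array(u) for c,q,u in obs])
r=least_squares(f,[.587,.046,.39],loss='soft_l1')
print(r.x,np.degrees(r.x[2]));print(np.round(f(r.x).reshape(-1,2),1))
for n,q in dict(knob=(0,-90,188),hinge=(0,78,183),pin=(0,-15,113)).items():print(n,np.round(W(r.x,q),4))
t=tri([S,D],[(260,153.3),(232.4,168.9)]);print('tip',t); print('hinge tri',tri([S,D],[(277.4,170.2),(255,167.3)]))
h=W(r.x,(0,78,183));d=t-h;print(np.hypot(*d[:2]),np.degrees(np.arctan2(d[1],d[0])), 'closed', 90+np.degrees(r.x[2]))
```

```text
[0.58741652 0.04688676 0.38341484] 21.9680523370609
[[-1.9 -0.7]
 [-0.5 -0.9]
 [ 0.4 -1.1]
 [-0.2 -1.5]
 [-0.9 -1. ]
 [ 0.5 -0.7]
 [ 1.4  0.8]
 [-0.1 -2.6]
 [-2.1  3.4]
 [ 0.1 -2.7]
 [-2.4  0.1]
 [ 1.9  0. ]]
knob [ 0.6211 -0.0366  0.188 ]
hinge [0.5582 0.1192 0.183 ]
pin [0.593 0.033 0.113]
tip [0.49160719 0.10666742 0.184687  ]
hinge tri [0.55431135 0.12403898 0.17825045]
0.06780306069884551 -169.3282073015675 closed 111.9680523370609
```

>>> play_rows --pt "-0.03 -0.02 0 2" --pt "-0.08 -0.053 0 4" --pt "-0.13 -0.086 0 6" --pt "-0.18 -0.119 0 8" --pt "-0.23 -0.152 0 10" --pt "-0.28 -0.185 0 12" --pt "-0.33 -0.218 0 14" --pt "-0.38 -0.251 0 15" --pt "-0.43 -0.284 0 15" --pt "-0.47 -0.31 0 15" --fingers 0 --force 30

```text
t: 3.3
position: [0.5104, 0.0875, 0.2533]
orientation: [[-0.869, 0.495, 0.001], [0.495, 0.869, 0.0], [-0.0, 0.0, -1.0]]
wrist_force: [0.7, 0.4, 0.4]
gripper_width: -0.0001
```

Run:
```python
from h import *
o=bot.get_obs();p=bot.capture('wrist');c=cam(p,o);cv2.imwrite('pics/w1.png',p['pixels'])
print(o['t'],np.round(o['position'],4),np.round(o['orientation'],3).tolist(),o['gripper_width'])
for th,z in [('knob_top',.188),('vent_hinge',.183),('vent_tip',.183),('pin_top',.113)]:
    for q in bot.place_of(p,th)[:2]: print(th,round(q['conf'],2),np.round(q['xy'],1),np.round(atz(c,q['xy'],z),4))
for h in ([.5582,.1192,.183],[.494,.108,.183],[.6211,-.0366,.188]): print(proj(c,h))
```

```text
3.3 [0.5104 0.0875 0.2533] [[-0.869, 0.495, 0.001], [0.495, 0.869, 0.0], [-0.0, 0.0, -1.0]] -8.539117019768504e-05
vent_hinge 0.58 [315.6 240.6] [0.5554 0.1197 0.183 ]
vent_tip 0.97 [267.6 189.5] [0.5011 0.1075 0.183 ]
[316.55005704 243.75781431]
[263.47594943 180.93418873]
[190.84156971 376.92130993]
```

View pics/w1.png

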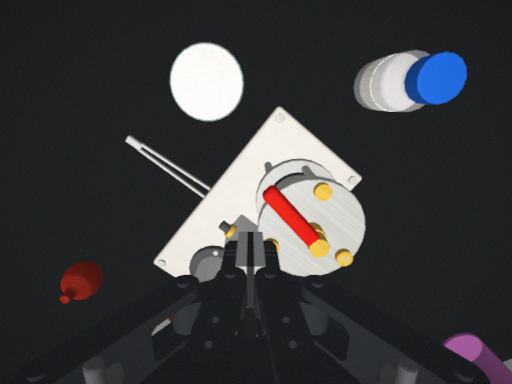

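>>> play_rows --pt "-0.01 -0.005 0 0" --pt "-0.018 -0.009 0 0" --pt "-0.018 -0.009 0 0" --pt "-0.018 -0.009 0.015 0" --pt "-0.018 -0.009 0.03 0" --pt "-0.018 -0.009 0.045 0" --pt "-0.018 -0.009 0.057 0" --pt "-0.018 -0.009 0.057 0" --pt "-0.018 -0.009 0.057 0" --pt "-0.018 -0.009 0.057 0"

```text
t: 4.8
position: [0.5208, 0.0729, 0.1972]
orientation: [[-0.87, 0.494, 0.002], [0.494, 0.87, 0.0], [-0.001, 0.001, -1.0]]
wrist_force: [-0.7, -0.2, 0.7]
gripper_width: -0.0
```

Run:
```python
from h import *
for n in ['wrist','side','scene']:
    o=bot.get_obs();p=bot.capture(n);i=p['pixels'];
    i=i[100:300,160:420] if n!='scene' else i[100:300,160:420]
    cv2.imwrite(f'pics/{n}2.png',cv2.resize(i,None,fx=3,fy=3,interpolation=cv2.INTER_CUBIC))
print(o['t'],o['position'])
o0=np.array(o['position']);hx=np.array([.557,.1195]);R=np.array(o['orientation'])
# sweep plan: tool-relative
for a in range(190,108,-10):
    t=np.radians(a);u=np.array([np.cos(t),np.sin(t)]);n=np.array([np.cos(t+np.pi/2),np.sin(t+np.pi/2)])
    s=.0145*abs(R[:2,1]@n)+.011*abs(R[:2,0]@n)
    P=hx+.045*u+(.006+s)*n
    print(a,np.round(P,3),np.round(R[:2,:2].T@(P-o0[:2]),4),round(s,4))
```

```text
4.9 [0.52066057 0.07288792 0.19710086]
190 [0.517 0.088] [0.0107 0.0112] 0.0182
180 [0.512 0.095] [0.0187 0.0153] 0.018
170 [0.509 0.104] [0.026  0.0214] 0.0173
160 [0.507 0.114] [0.0321 0.0292] 0.0161
150 [0.508 0.124] [0.0366 0.0382] 0.0146
140 [0.508 0.131] [0.0397 0.0447] 0.0162
130 [0.51  0.139] [0.0418 0.0522] 0.0174
120 [0.514 0.146] [0.0424 0.0605] 0.0181
110 [0.519 0.154] [0.0414 0.0692] 0.0182
```

View pics/wrist2.png

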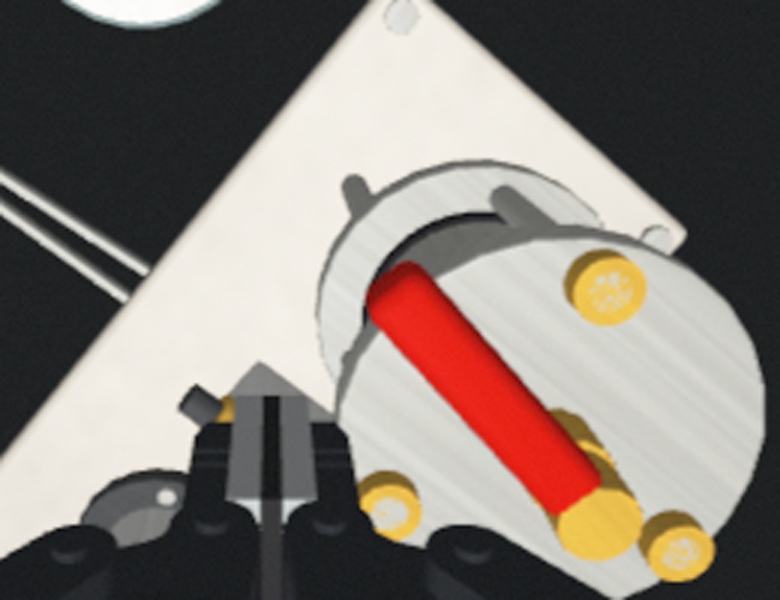

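View pics/side2.png

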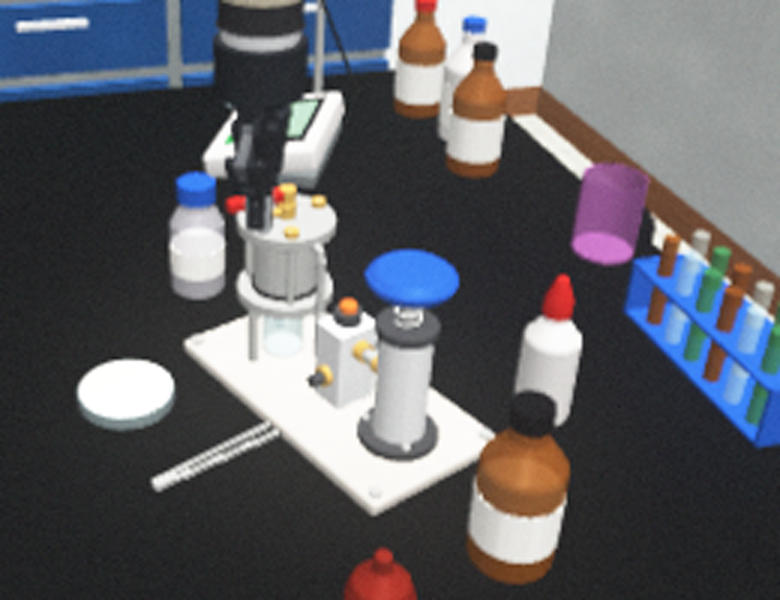

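View pics/scene2.png

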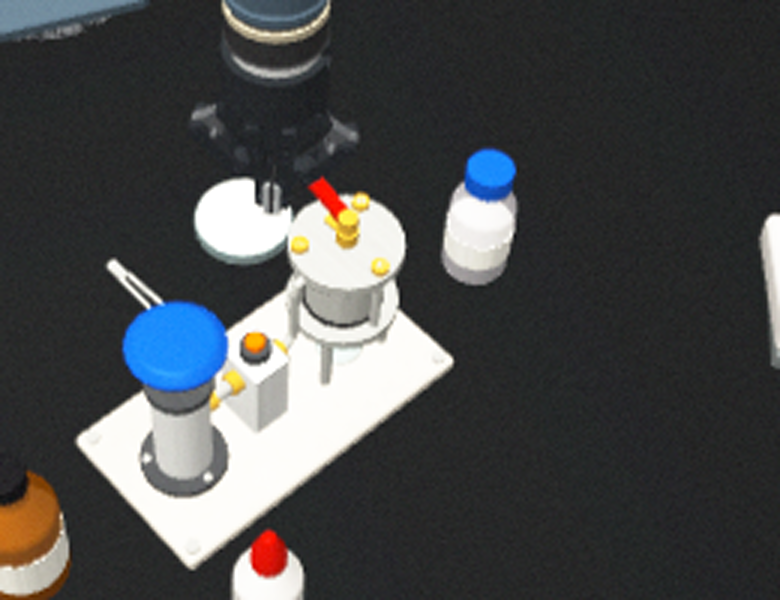

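>>> play_rows --pt "0.006 0.004 -0.002 0" --pt "0.011 0.009 -0.002 0" --pt "0.016 0.013 -0.002 0" --pt "0.022 0.018 -0.002 0" --pt "0.027 0.023 -0.002 0" --pt "0.032 0.029 -0.002 0" --pt "0.036 0.036 -0.002 0" --pt "0.039 0.042 -0.002 0" --pt "0.041 0.048 -0.002 0" --pt "0.042 0.052 -0.002 0"

```text
t: 6.2
position: [0.5091, 0.1393, 0.198]
orientation: [[-0.87, 0.494, -0.001], [0.494, 0.87, -0.0], [0.001, -0.001, -1.0]]
wrist_force: [-0.1, -3.4, -0.3]
gripper_width: -0.0002
```

```bash
cat > look.py <<'E'
from h import *
import sys
k=sys.argv[1]
for n in ['wrist','scene']:
    o=bot.get_obs();p=bot.capture(n);i=p['pixels'];c=cam(p,o)
    for th,z in [('vent_hinge',.183),('vent_tip',.183)]:
        for q in bot.place_of(p,th)[:1]: print(n,th,round(q['conf'],2),np.round(q['xy'],1),np.round(atz(c,q['xy'],z),4))
    i=i[100:300,160:420]
    cv2.imwrite(f'pics/{n}{k}.png',cv2.resize(i,None,fx=3,fy=3,interpolation=cv2.INTER_CUBIC))
print(o['t'],o['position'],o['wrist_force'])
E
python3 look.py 3
```

```text
wrist vent_hinge 0.94 [259.1 326. ] [0.5564 0.1189 0.183 ]
wrist vent_tip 0.9 [292.7 244.2] [0.5166 0.1619 0.183 ]
scene vent_hinge 0.92 [277.3 170.8] [0.552  0.1266 0.183 ]
scene vent_tip 0.46 [282.7 155.3] [0.5129 0.1558 0.183 ]
6.35 [0.50925823 0.13956265 0.19813371] [ 0.46978813 -0.89140743  0.12644409]
```

View pics/wrist3.png

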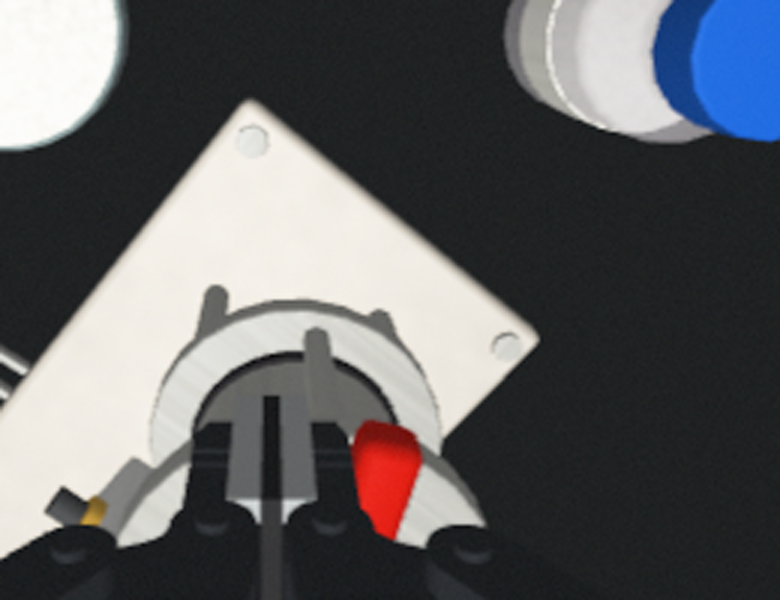

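View pics/scene3.png

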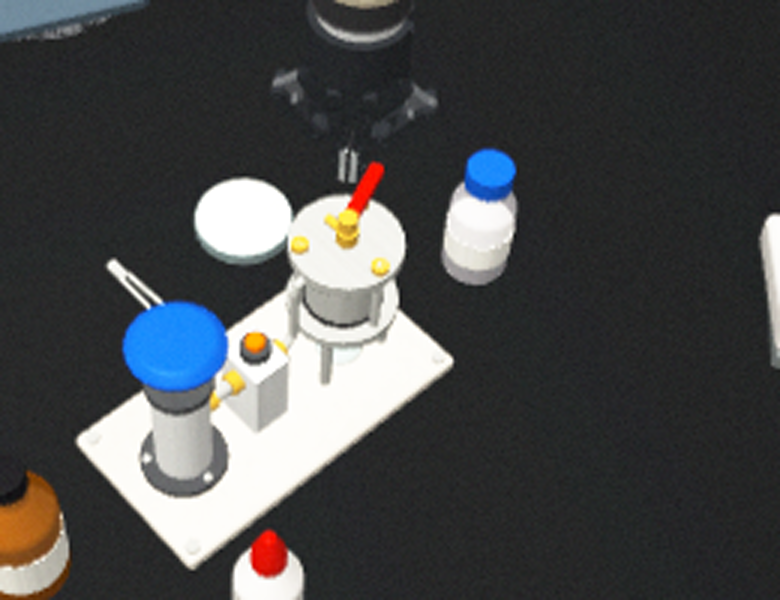

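>>> play_rows --pt "0.0 0.002 0 0" --pt "0.0 0.004 0 0" --pt "0.0 0.006 0 0" --pt "0.0 0.008 0 0" --pt "0.0 0.0095 0 0" --pt "0.0 0.011 0 0" --pt "0.0 0.012 0 0" --pt "0.0 0.013 0 0" --pt "0.0 0.014 0 0" --pt "0.0 0.014 0 0"

```text
t: 7.75
position: [0.5163, 0.1512, 0.1983]
orientation: [[-0.87, 0.494, 0.0], [0.494, 0.87, 0.0], [0.0, 0.0, -1.0]]
wrist_force: [-0.8, -2.9, 0.9]
gripper_width: -0.0001
```

```bash
python3 look.py 4
```

```text
wrist vent_hinge 0.58 [234.6 324.9] [0.5559 0.1181 0.183 ]
wrist vent_tip 0.83 [290.9 253.7] [0.5288 0.1703 0.183 ]
scene vent_hinge 0.6 [276.7 171.1] [0.5524 0.1249 0.183 ]
scene vent_tip 0.68 [289.2 159. ] [0.5284 0.1658 0.183 ]
7.9 [0.51633752 0.1511542  0.19833865] [-0.61965075 -0.8974594  -0.74412666]
```

>>> play_rows --pt "0 0.001 0 0" --pt "0 0.0015 0 0" --pt "0 0.002 0 0" --pt "0 0.0025 0 0" --pt "0 0.003 0 0" --pt "0 0.0035 0 0" --pt "0 0.004 0 0" --pt "0 0.0045 0 0" --pt "0 0.005 0 0" --pt "0 0.005 0 0"

```text
t: 9.3
position: [0.5188, 0.1554, 0.1983]
orientation: [[-0.87, 0.494, -0.0], [0.494, 0.87, 0.0], [0.0, 0.0, -1.0]]
wrist_force: [-1.2, -1.8, -0.2]
gripper_width: 0.0
```

```bash
python3 look.py 5
```

```text
wrist vent_tip 0.86 [291.9 256.1] [0.5328 0.1743 0.183 ]
scene vent_hinge 0.89 [275.2 170.1] [0.5485 0.1228 0.183 ]
scene vent_tip 0.6 [294.2 158. ] [0.5294 0.178  0.183 ]
9.45 [0.5187708  0.15539098 0.19830373] [-0.51453714 -1.89722423 -0.05616843]
```

View pics/wrist5.png

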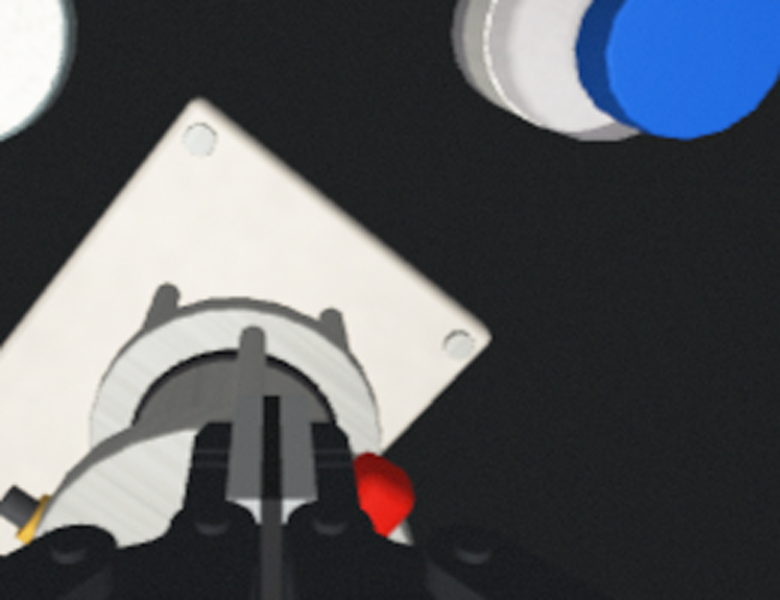

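>>> play_rows --pt "0 0.0005 0 0" --pt "0 0.001 0 0" --pt "0 0.0015 0 0" --pt "0 0.002 0 0" --pt "0 0.0025 0 0" --pt "0 0.003 0 0" --pt "0 0.003 0 0" --pt "0 0.003 0 0" --pt "0 0.003 0 0" --pt "0 0.003 0 0"

```text
t: 10.85
position: [0.5203, 0.158, 0.1983]
orientation: [[-0.87, 0.494, 0.0], [0.494, 0.87, 0.0], [0.0, 0.0, -1.0]]
wrist_force: [-1.2, -1.3, -1.6]
gripper_width: 0.0001
```

```bash
python3 look.py 6
```

```text
wrist vent_tip 0.75 [287.9 258.2] [0.5344 0.1744 0.183 ]
scene vent_hinge 0.97 [275.6 174.1] [0.5597 0.1193 0.183 ]
scene vent_tip 0.61 [295.  159.9] [0.5354 0.1775 0.183 ]
11.0 [0.52026312 0.15798998 0.19828938] [-1.36712824 -2.03338615  0.03627071]
```

>>> play_rows --pt "-0.0005 0.0005 0 0" --pt "-0.001 0.001 0 0" --pt "-0.0013 0.0015 0 0" --pt "-0.0016 0.002 0 0" --pt "-0.002 0.0025 0 0" --pt "-0.0025 0.003 0 0" --pt "-0.0025 0.003 0 0" --pt "-0.0025 0.003 0 0" --pt "-0.0025 0.003 0 0" --pt "-0.0025 0.003 0 0"

```text
t: 12.4
position: [0.5225, 0.1589, 0.1981]
orientation: [[-0.87, 0.494, -0.003], [0.494, 0.87, -0.001], [0.002, -0.002, -1.0]]
wrist_force: [-5.1, -2.3, 1.6]
gripper_width: -0.0003
```

```bash
python3 look.py 7
```

```text
wrist vent_tip 0.85 [289.5 260.7] [0.5383 0.1753 0.183 ]
scene vent_hinge 0.74 [276.6 174.3] [0.561  0.1213 0.183 ]
scene vent_tip 0.53 [293.6 159.6] [0.5335 0.1748 0.183 ]
12.55 [0.52250813 0.15892842 0.19811234] [-6.5487815  -2.65655306  1.08694151]
```

View pics/scene7.png

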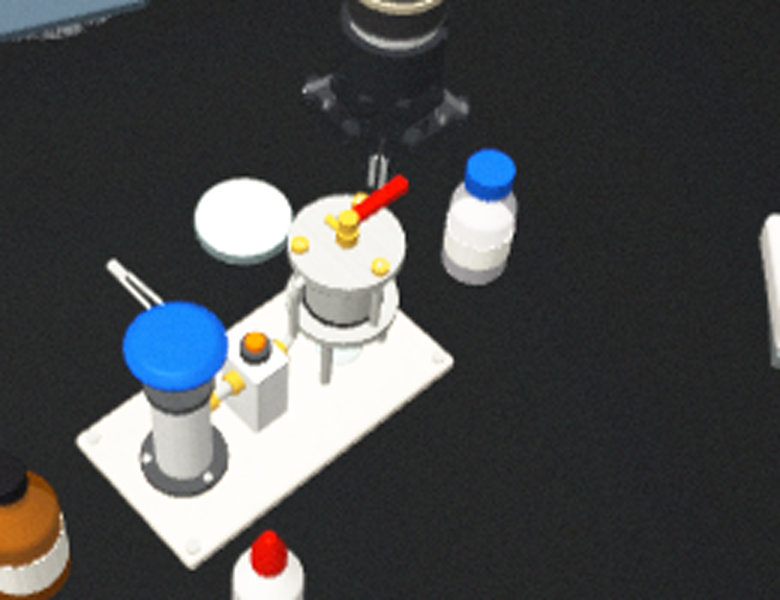

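>>> play_rows --pt "0.005 -0.006 0 0" --pt "0.01 -0.013 0 0" --pt "0.01 -0.013 -0.015 0" --pt "0.01 -0.013 -0.035 0" --pt "0.0 -0.02 -0.05 0" --pt "-0.04 -0.04 -0.05 0" --pt "-0.085 -0.065 -0.05 0" --pt "-0.13 -0.09 -0.05 0" --pt "-0.165 -0.113 -0.05 0" --pt "-0.182 -0.123 -0.05 0"

```text
t: 13.95
position: [0.6227, -0.0396, 0.2492]
orientation: [[-0.868, 0.496, 0.002], [0.496, 0.868, -0.0], [-0.002, 0.001, -1.0]]
wrist_force: [-0.1, 0.1, 0.9]
gripper_width: -0.0002
```

```bash
python3 look.py 8
python3 - <<'E'
from h import *
cs=[];us=[]
for n in ['scene','side','wrist']:
    o=bot.get_obs();p=bot.capture(n);c=cam(p,o)
    for q in bot.trace(p,'knob_top')[:1]: print(n,'rect',q['conf'],q['rect'])
    for q in bot.place_of(p,'knob_top')[:1]: print(n,round(q['conf'],2),np.round(q['xy'],1),np.round(atz(c,q['xy'],.188),4))
print(o['position'])
p=bot.capture('side');cv2.imwrite('pics/side8.png',cv2.resize(p['pixels'][100:300,160:420],None,fx=3,fy=3))
E
```

```text
wrist vent_tip 0.73 [202.2  34.6] [ 0.508  -0.0066  0.183 ]
scene vent_hinge 0.57 [275.4 172.1] [0.5542 0.1211 0.183 ]
scene vent_tip 0.49 [292.9 158.8] [0.5307 0.1742 0.183 ]
14.1 [ 0.62165764 -0.0374636   0.24870547] [-0.19610977  0.30945188 -0.20422242]
scene rect 0.79 [199.9, 199.9, 234.9, 229.2]
scene 0.6 [218.2 209.3] [ 0.6122 -0.034   0.188 ]
side rect 0.74 [285.0, 182.5, 309.3, 207.7]
side 0.68 [300.2 189.6] [ 0.6259 -0.0414  0.188 ]
wrist rect 0.76 [198.2, 158.2, 302.5, 249.6]
wrist 0.64 [251.3 217.1] [ 0.6211 -0.0355  0.188 ]
[ 0.62119196 -0.03679209  0.24851727]
```

View pics/side8.png

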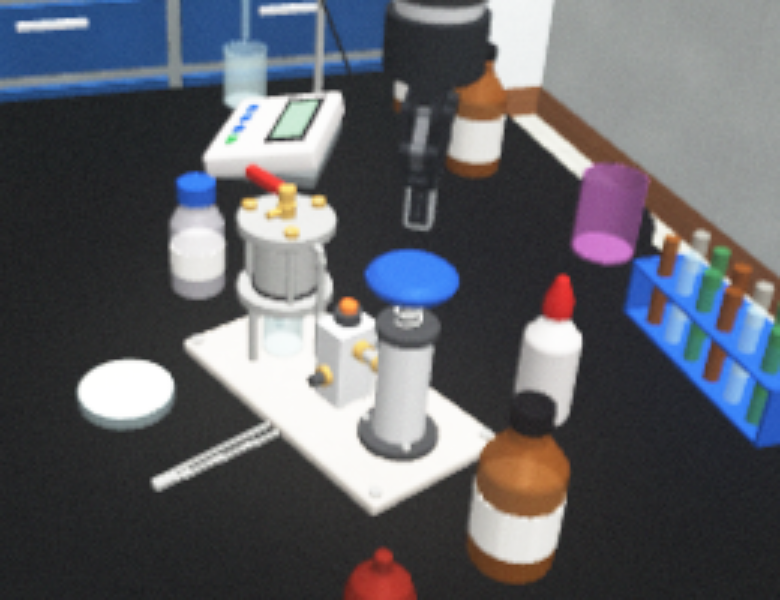

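View pics/scene8.png

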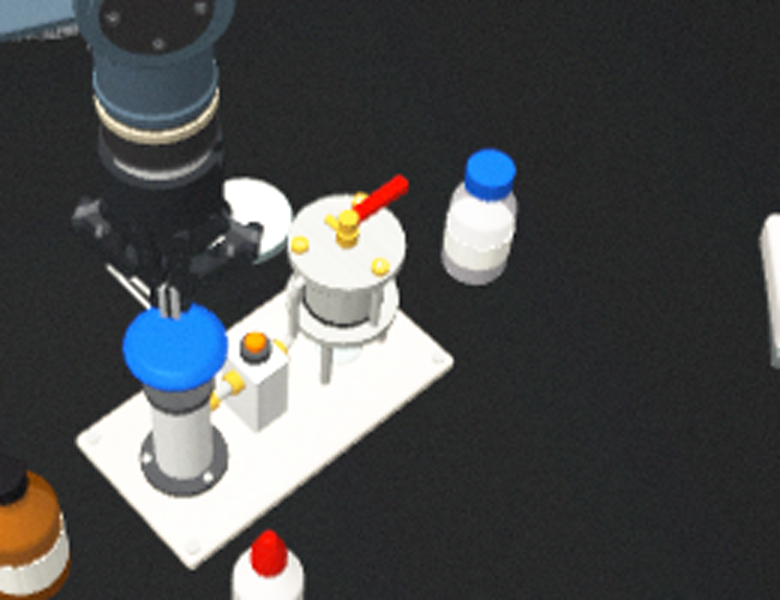

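>>> play_rows --pt "0 0 0.02 0" --pt "0 0 0.036 0" --pt "0 0 0.044 0" --pt "0 0 0.052 0" --pt "0 0 0.059 0" --pt "0 0 0.063 0" --pt "0 0 0.063 0" --pt "0 0 0.063 0" --pt "0 0 0.063 0" --pt "0 0 0.063 0"

```text
t: 16.0
position: [0.6212, -0.0375, 0.1893]
orientation: [[-0.87, 0.494, 0.003], [0.494, 0.87, -0.001], [-0.003, 0.001, -1.0]]
wrist_force: [-4.5, 0.6, 11.9]
gripper_width: -0.0003
```

>>> play_rows --pt "0 0 -0.015 0" --pt "0 0 -0.03 0" --pt "0 0 -0.03 0" --pt "0 0 -0.012 0" --pt "0 0 0.002 0" --pt "0 0 0.006 0" --pt "0 0 0.006 0" --pt "0 0 0.006 0" --pt "0 0 0.006 0" --pt "0 0 0.006 0"

```text
t: 17.25
position: [0.6231, -0.0378, 0.1848]
orientation: [[-0.869, 0.494, 0.008], [0.494, 0.87, -0.001], [-0.007, 0.003, -1.0]]
wrist_force: [-3.1, 0.6, 17.5]
gripper_width: 0.0005
```

```bash
cat > pin.py <<'E'
from h import *
import sys
k=sys.argv[1]
o=bot.get_obs()
ims=[]
for n,r in [('scene',(190,170,60)),('side',(245,160,60))]:
    p=bot.capture(n);i=p['pixels'][r[1]:r[1]+70,r[0]:r[0]+60+20];ims.append(cv2.resize(i,None,fx=5,fy=5,interpolation=cv2.INTER_CUBIC))
    c=cam(p)
    for q in bot.place_of(p,'pin_top')[:1]: print(n,q['conf'],q['xy'],'in',proj(c,[.593,.033,.111]),'out',proj(c,[.593,.033,.135]))
cv2.imwrite(f'pics/pin{k}.png',np.hstack(ims))
print(o['t'],o['position'],o['wrist_force'])
E
python3 pin.py 1
```

```text
scene 0.56 [246.7, 215.3] in [244.6540543  213.74374544] out [244.66587071 207.84739144]
side 0.61 [278.5, 197.4] in [275.82793572 201.86993235] out [276.29823513 194.17990272]
17.25 [ 0.62308357 -0.03779656  0.18480287] [-3.09484281  0.64440917 17.47345785]
```

View pics/pin1.png

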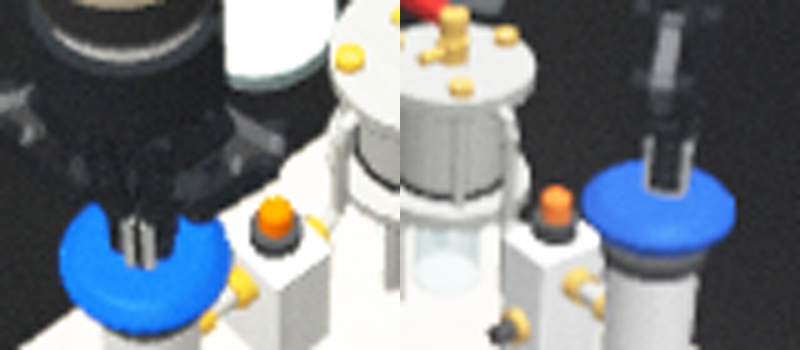

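The pin is already rising, with more orange showing at about (275,215). Next I pump two strokes per call.

>>> play_rows --pt "0 0 -0.02 0" --pt "0 0 -0.036 0" --pt "0 0 -0.036 0" --pt "0 0 -0.014 0" --pt "0 0 0.001 0" --pt "0 0 0.001 0" --pt "0 0 -0.02 0" --pt "0 0 -0.036 0" --pt "0 0 -0.015 0" --pt "0 0 0.001 0"

```text
t: 18.7
position: [0.6237, -0.0379, 0.1844]
orientation: [[-0.869, 0.494, 0.009], [0.494, 0.87, -0.002], [-0.009, 0.003, -1.0]]
wrist_force: [-13.3, 1.5, 57.9]
gripper_width: -0.0001
```

>>> play_rows --pt "0 0 0.001 0" --pt "0 0 -0.02 0" --pt "0 0 -0.036 0" --pt "0 0 -0.036 0" --pt "0 0 -0.014 0" --pt "0 0 0.001 0" --pt "0 0 0.001 0" --pt "0 0 0.001 0" --pt "0 0 0.001 0" --pt "0 0 0.001 0"

```text
t: 19.95
position: [0.6219, -0.0376, 0.1847]
orientation: [[-0.87, 0.494, 0.007], [0.494, 0.87, -0.001], [-0.007, 0.002, -1.0]]
wrist_force: [-8.0, 2.0, 28.0]
gripper_width: 0.0001
```

```bash
python3 pin.py 2
```

```text
scene 0.46 [245.9, 209.9] in [244.6540543  213.74374544] out [244.66587071 207.84739144]
side 0.59 [275.2, 195.4] in [275.82793572 201.86993235] out [276.29823513 194.17990272]
19.95 [ 0.62191977 -0.0375712   0.18466835] [-8.01706722  1.98433566 28.00333329]
```

View pics/pin2.png

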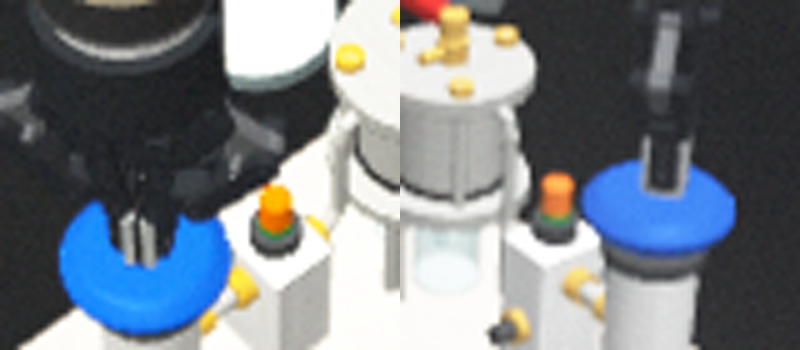

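>>> play_rows --pt "0 0 -0.02 0" --pt "0 0 -0.036 0" --pt "0 0 -0.036 0" --pt "0 0 -0.024 0" --pt "0 0 -0.012 0" --pt "0 0 -0.003 0" --pt "0 0 -0.001 0" --pt "0 0 -0.001 0" --pt "0 0 -0.001 0" --pt "0 0 -0.001 0"

```text
t: 21.4
position: [0.6212, -0.0374, 0.1847]
orientation: [[-0.87, 0.494, 0.005], [0.494, 0.87, -0.001], [-0.005, 0.001, -1.0]]
wrist_force: [-8.0, 1.3, 28.0]
gripper_width: -0.0001
```

>>> play_rows --pt "0 0 -0.02 0" --pt "0 0 -0.035 0" --pt "0 0 -0.035 0" --pt "0 0 -0.024 0" --pt "0 0 -0.012 0" --pt "0 0 -0.003 0" --pt "0 0 0 0" --pt "0 0 0 0" --pt "0 0 0 0" --pt "0 0 0 0"

```text
t: 22.65
position: [0.6213, -0.0375, 0.1847]
orientation: [[-0.87, 0.494, 0.005], [0.494, 0.87, -0.001], [-0.005, 0.001, -1.0]]
wrist_force: [-8.2, 1.1, 27.6]
gripper_width: 0.0002
```

>>> play_rows --pt "0 0 -0.02 0" --pt "0 0 -0.035 0" --pt "0 0 -0.035 0" --pt "0 0 -0.024 0" --pt "0 0 -0.012 0" --pt "0 0 -0.003 0" --pt "0 0 0 0" --pt "0 0 0 0" --pt "0 0 0 0" --pt "0 0 0 0"

```text
t: 23.9
position: [0.6214, -0.0375, 0.1847]
orientation: [[-0.87, 0.494, 0.005], [0.494, 0.87, -0.001], [-0.005, 0.002, -1.0]]
wrist_force: [-8.5, 1.3, 26.3]
gripper_width: -0.0004
```

>>> play_rows --pt "0 0 -0.02 0" --pt "0 0 -0.035 0" --pt "0 0 -0.035 0" --pt "0 0 -0.024 0" --pt "0 0 -0.012 0" --pt "0 0 -0.003 0" --pt "0 0 0 0" --pt "0 0 0 0" --pt "0 0 0 0" --pt "0 0 0 0"

```text
t: 25.15
position: [0.6215, -0.0375, 0.1847]
orientation: [[-0.87, 0.494, 0.005], [0.494, 0.87, -0.001], [-0.005, 0.002, -1.0]]
wrist_force: [-7.2, 1.2, 27.5]
gripper_width: 0.0001
```

```bash
python3 pin.py 3
```

```text
scene 0.48 [247.1, 209.3] in [244.6540543  213.74374544] out [244.66587071 207.84739144]
side 0.53 [276.3, 193.5] in [275.82793572 201.86993235] out [276.29823513 194.17990272]
25.15 [ 0.62145668 -0.03751563  0.18470439] [-7.17935517  1.16105697 27.49788237]
```

View pics/pin3.png

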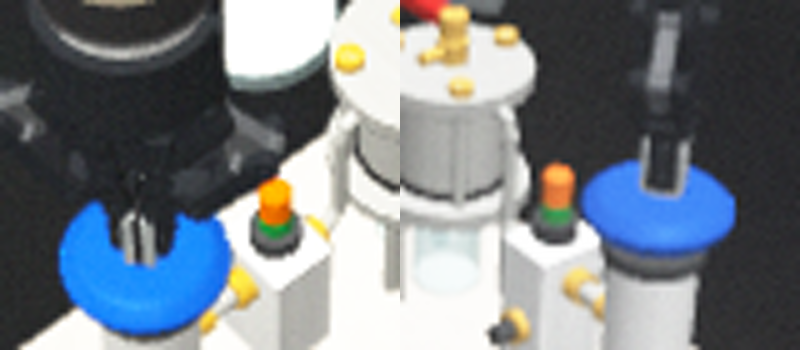

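>>> play_rows --pt "0 0 -0.02 0" --pt "0 0 -0.038 0" --pt "0 0 -0.038 0" --pt "0 0 -0.038 0" --pt "0 0 -0.024 0" --pt "0 0 -0.012 0" --pt "0 0 -0.003 0" --pt "0 0 0 0" --pt "0 0 0 0" --pt "0 0 0 0"

```text
t: 26.6
position: [0.6212, -0.0375, 0.1847]
orientation: [[-0.87, 0.494, 0.005], [0.494, 0.87, -0.001], [-0.005, 0.001, -1.0]]
wrist_force: [-8.6, 1.1, 24.7]
gripper_width: -0.0001
```

>>> play_rows --pt "0 0 -0.02 0" --pt "0 0 -0.038 0" --pt "0 0 -0.038 0" --pt "0 0 -0.038 0" --pt "0 0 -0.024 0" --pt "0 0 -0.012 0" --pt "0 0 -0.003 0" --pt "0 0 0 0" --pt "0 0 0 0" --pt "0 0 0 0"

```text
t: 27.85
position: [0.6215, -0.0375, 0.1847]
orientation: [[-0.87, 0.494, 0.006], [0.494, 0.87, -0.001], [-0.006, 0.002, -1.0]]
wrist_force: [-7.9, 0.4, 23.4]
gripper_width: -0.0
```

```bash
python3 pin.py 4
```

```text
scene 0.62 [170.6, 287.7] in [244.6540543  213.74374544] out [244.66587071 207.84739144]
side 0.52 [276.6, 194.2] in [275.82793572 201.86993235] out [276.29823513 194.17990272]
27.85 [ 0.62151019 -0.03753229  0.18473781] [-7.88606709  0.40492343 23.44805648]
```

View pics/pin4.png

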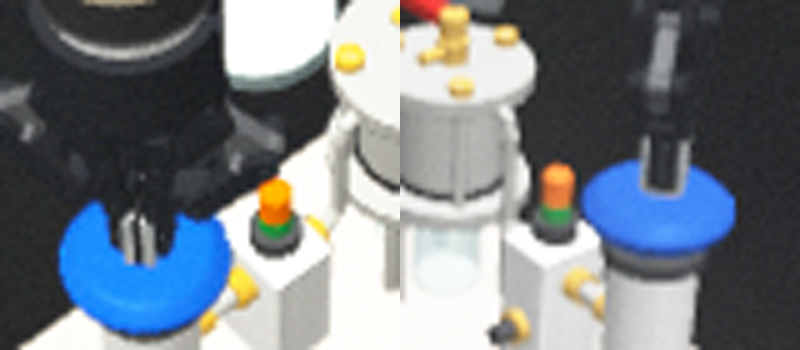

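>>> play_rows --pt "0 0 -0.015 0" --pt "0 0 -0.035 0" --pt "0 0 -0.06 0" --pt "0 0 -0.09 0" --pt "0 0 -0.12 0" --pt "0 0 -0.14 0" --pt "0 0 -0.14 0" --pt "0 0 -0.14 0" --pt "0 0 -0.14 0" --pt "0 0 -0.14 0"

```text
t: 29.3
position: [0.621, -0.0375, 0.317]
orientation: [[-0.869, 0.494, -0.002], [0.494, 0.869, 0.0], [0.002, -0.001, -1.0]]
wrist_force: [0.1, -0.2, -0.1]
gripper_width: 0.0001
```

```bash
python3 pin.py 5; python3 look.py 9
python3 - <<'E'
from h import *
p=bot.capture('side');cv2.imwrite('pics/side9.png',cv2.resize(p['pixels'][100:300,160:420],None,fx=3,fy=3))
E
```

```text
side 0.51 [277.5, 192.6] in [275.82793572 201.86993235] out [276.29823513 194.17990272]
29.3 [ 0.62104763 -0.03746357  0.3170281 ] [ 0.12261058 -0.18842735 -0.12582523]
wrist vent_hinge 0.82 [380.5  32. ] [0.5595 0.1195 0.183 ]
scene vent_hinge 0.81 [273.6 173.8] [0.5574 0.1154 0.183 ]
scene vent_tip 0.67 [294.5 162.6] [0.5426 0.1733 0.183 ]
29.65 [ 0.62145231 -0.03752132  0.31840023] [ 0.39255369 -0.80702184 -0.29852368]
```

View pics/pin5.png

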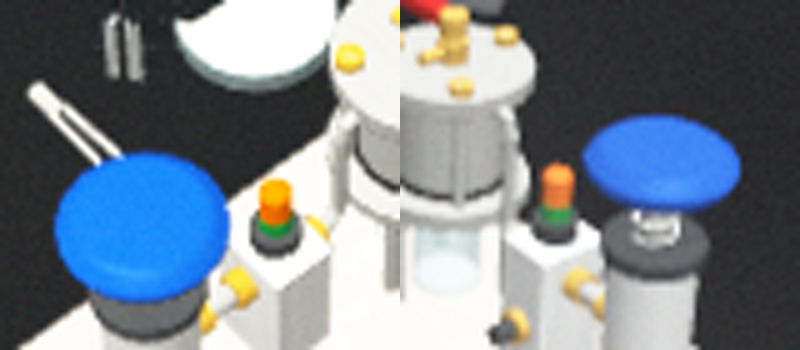

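View pics/wrist9.png

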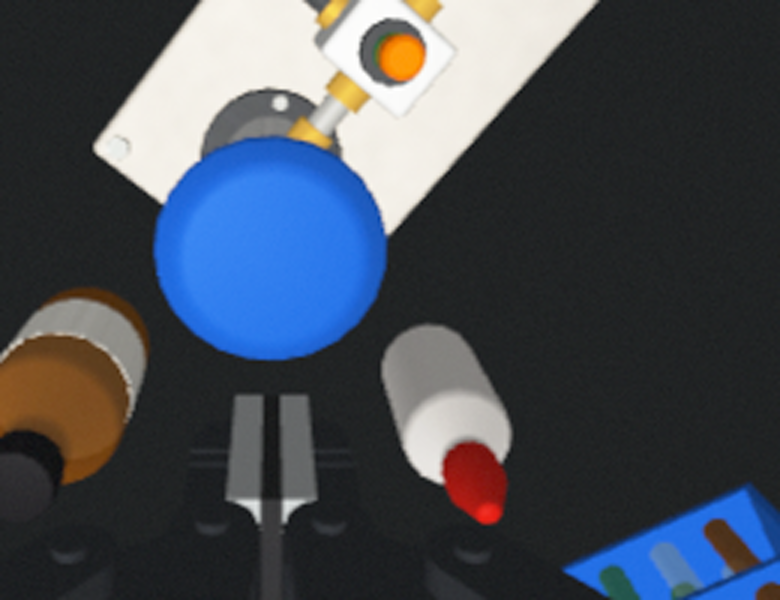

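View pics/side9.png

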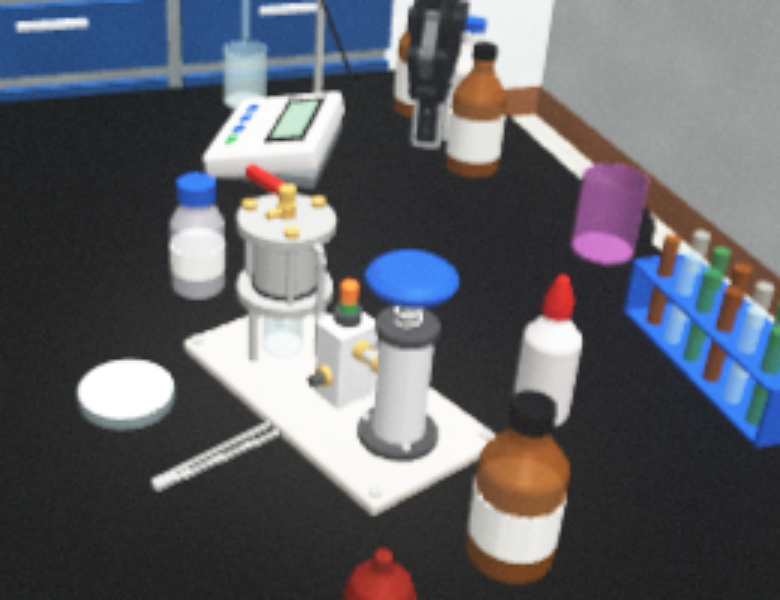

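Run:
```python
import cv2,numpy as np
a=[cv2.imread(f'pics/pin{k}.png') for k in(3,4,5)]
for i in a:
    h=cv2.cvtColor(i,cv2.COLOR_BGR2HSV)[150:260,530:585]
    o=(h[...,0]<20)&(h[...,1]>150)&(h[...,2]>120);g=(h[...,0]>45)&(h[...,0]<90)&(h[...,1]>90)
    print(np.where(o.sum(1)>8)[0][[0,-1]],np.where(g.sum(1)>5)[0][[0,-1]])
from cell import bot
bot.close_job()
```

```text
[14 57] [59 73]
[14 57] [59 73]
[14 57] [59 73]
the job is handed in; nothing more can be done
```

I closed the vent, pumped the filter until the indicator pin stood fully out, and handed the job in at about 30 s of the 54 s allowed. The hand-in gave no verdict.

- **Vent:** I pushed the red lever round with closed fingers until it met the stop. The force there was about 7 N, against the 40 N limit. In the last scene view the lever still lies along the unit's +y, to within what the cameras resolve.
- **Pumping:** I made about 11 strokes on the knob.
- **Pin:** It rose until the whole green band showed. The last two strokes raised it no further: the band edges sat on the same pixels before and after. The side view puts its top about where the fully-out position projects.
- **Finish:** The knob is back up, the arm is clear above it and the wrist force reads about zero. The loose things look unmoved by eye; I didn't measure them.

**Disagreements and doubts:**
- **Detections:** The networks' points for the hinge, the lever tip and the pin differed by up to about 20 mm between cameras. For the knob and vent hinge I used a fit to the known dimensions plus the wrist camera. The pin finder also missed the pin, or pointed at the amber bottle, in two late scene pictures.
- **Force:** The wrist force read 58 N at the bottom of one early, fast stroke. I slowed the later strokes, and each ended at about 23–28 N pressed on the stop.

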